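# Free the seized clamp knob and feed the toy car home

## Task

The winged knob of the clamp fixture has seized with its keeper arm across the car's track. Work it loose with short strokes back and forth, without forcing it, then turn it fully open (anticlockwise seen from above). Then slide the toy car along the track, keeping it down on the bed, until its nose is against the end stop, and let go; leave the other things on the bench where they are.

Things in the scene. Friction and masses are not known exactly. Their poses are not given: they have to be found in the camera images.
- fixture: Dark steel clamp fixture fixed to the bench (place and yaw vary). Origin on the bench, z up; base plate spans x -105 to 85, y -175 to 175 mm, 20 mm thick. The car's track runs along y, centred on x = 45 mm, open at its -y end. A round grey clamp head, 100 mm across, stands at x = -50, y = 30 mm up to z = 70 mm and carries the knob.
- track_end (a point): Point on the bed (20 mm above the bench) at the face of the pale metal end stop, middle of the track: fixture x = 45, y = 160 mm; axes as the fixture's, the track runs to it along +y. The stop is 84 mm wide, 35 mm above the bed. Bed level; white guide rails with inner faces 60 mm apart, 10 mm high.
- knob (a joint): Turn of the knob in rad, growing anticlockwise seen from above; 0 = keeper square across the track. Seized: play about -0.22 to 0.25, stiff drag 0.25 N m, stays where left. Strokes that alternate wear it free: each must reach 0.16 or more to one side and rest there 0.2 s. 4 to 8 strokes (unknown) are needed. Over 60 N breaks it. Freed: same drag, opens to a stop at 1.70; 1.4 is clear of the track.
- knob_axis (a point): On the knob's vertical axis, 98 mm above the bench, at half height of the wings; turns with the knob. Wings: one upright steel bar along this point's y, 140 mm long (70 each side), 14 mm thick, from 84 to 112 mm above the bench; boss 26 mm across in the middle, up to 116 mm. Under it a round cap 94 mm across, top at 84.5 mm. The keeper arm points along +x.
- keeper (a point): Middle of the keeper arm's toe, an upright steel block 20 by 22 by 40 mm that bars the track, 55 mm above the bench, 95 mm from the knob's axis along knob_axis +x, reaching down to 35 mm above the bench. The arm is 22 mm wide, top at 82 mm above the bench; it turns with the knob.
- car: The toy car in the track, 110 mm long along its own y (nose to +y), 56 mm wide over the wheels, 48 mm high, about 0.16 kg; red body, dark wheels that do not turn (it slides). Origin under its centre, on the bed. Flat tail face 46 mm wide, from 8 to 30 mm above the bed. Home, its centre lies 55 mm before track_end.
- spare_car: A second car of the same kind, standing on the bench away from the fixture; origin under its centre. Leave alone.
- tape_roll: Paper tape roll lying flat, 100 mm across, 24 mm high, origin under its centre. Leave alone.
- oil_bottle: Small upright white bottle, 38 mm across, 105 mm high, origin under its centre. Leave alone.
- driver: Black-handled screwdriver lying on the bench, 190 mm long along its own x. Leave alone.

How it is judged:
By the outcome, as a careful person would: the job done as asked, in the order asked, and still so for the second after the job is handed in, with the robot touching nothing.
It also fails if it takes over 67 s, if anything falls off the work surface, if the arm or the gripper's body presses on something with over 40 N, if the wrist force passes 120 N, or if a joint passes its speed limit or range.

## Robot

A 6-joint arm with a two-finger parallel gripper is mounted at the origin on the work surface. World frame = base frame: x ahead of the robot, y to its left, z up, the work surface at z = 0. Lengths are in mm, angles in rad, forces in N, time in s.
With the tool pointing down it reaches from about 275 to 825 mm from the base axis. Payload 4.9 kg.
Tool frame: the origin (TCP) lies at the very end of the fingers, on their centre line; the grasp point (between the pads) lies 19 mm behind it; z points along the fingers, y is the line along which they close (so a half turn about z gives the same grasp; the last joint's range is limited). The gripper opens to 85 mm and grips with 20 to 120 N. Pads are 22 mm wide; open, the fingers measure 114 mm over their backs; the gripper's body (76 mm by 85 mm) begins 54 mm behind the grasp point. The pads swing forward as they close: fully open they stand 13 mm farther back than shut.
Start: joints at [1.057, 0.326, -0.193, 1.052, 0, 1.437], TCP at [203.9, 510.826, 231.281] pointing down, gripper open.
Joint ranges: [-2.65, 2.65], [-0.97, 1.79], [-1.3, 1.35], [-1.93, 2.1], [-1.47, 1.37], [-3.14, 3.14]. Speed limits (rad/s): [2.57, 2.57, 3.14, 3.14, 3.14, 3.14].

## Interface

Orientations are given as [roll, pitch, yaw] about the fixed x, y, z axes, in that order (R = Rz(yaw) Ry(pitch) Rx(roll)).
In Python, from bench import bot, solve_ik, imaging gives the robot as it stands. Calls block until the motion is done:
- bot.move_ptp(position, orientation): joint-space move of the TCP to a pose.
- bot.movel(position, rot=None, max_speed=150, threshold=None): straight line of the TCP; rot=None keeps the orientation; max_speed is the mean speed in mm/s. With threshold (N) it stops when the force on the tool has changed by that much, and returns True; else False.
- bot.move_j(angles): joint-space move.
- bot.grip(opening, effort=None): opening from 0.0 (shut) to 1.0 (fully open); effort is the grip in N (None keeps the last); returns when the fingers have stopped.
- bot.dwell(seconds).
- solve_ik(position, orientation): joint angles nearest the present ones, or None.
- bot.get_state(): the state.
- imaging.capture(name): name is "scene" or "top"; returns the picture (384x512x3 uint8, blue, green, red); there is no depth.
- imaging.camera_model(name): a dict with "K" (3x3 intrinsics, pixels), "position" and "rotation" of the camera in the world. Camera axes: x right, y up, looking along -z (the intrinsics and any distortion apply to the point x, -y, -z); pixel columns grow to the right and rows downward; lengths in mm; the calibration is good to about 2 mm. A picture is of the moment at which its call begins. camera_model takes no time and is no camera call.
A pose or a line that the arm cannot do raises bot.IKError and nothing moves.
- bot.sign_off(): hands the job in; it is judged then, once.
The state is a dict: "t": time; "qpos": joint angles; "joint_velocities": joint speeds; "effort": joint torques, N m; "tcp_pos": TCP position; "orientation": TCP orientation; "contact_force": force on the tool from outside, world axes, zero at the start; "wrist_torque": the same for the moment, N m; "opening": opening from 0.0 (shut) to 1.0 (fully open); "gripper_force": force on a finger pad.
Only numpy, scipy, OpenCV 4.12 (cv2) and the standard library are available. Lean on these libraries where they do the work, as an engineer would, in place of code of your own. Each camera call takes 0.05 s, during which the arm holds its last target. There are 200 camera calls.

## Working session

There is one attempt and no reset: what is moved stays moved. The work goes in short steps, each a Python script; the robot and the scene stay as the last script left them, time stands still between calls to the robot, and variables do not carry over. Pictures are saved under pics/ and viewed, at most 10 in all, crops included, and the job is handed in when it is done.

```bash
ls; mkdir -p pics; python3 - <<'E'
from bench import bot, solve_ik, imaging
import cv2
for n in("scene","top"):
    cv2.imwrite(f"pics/{n}0.png",imaging.capture(n)); m=imaging.camera_model(n); print(n,m)
print(bot.get_state())
E
```

```text
pics
scene {'K': array([[385.03772607,   0.        , 265.0574203 ],
       [  0.        , 385.03772607, 185.50359845],
       [  0.        ,   0.        ,   1.        ]]), 'position': array([1367.36009522,  -47.77724965,  603.18108535]), 'rotation': array([1.01008215, 0.00775317, 1.51765968])}
top {'K': array([[404.2006044 ,   0.        , 254.98083757],
       [  0.        , 404.2006044 , 187.03872661],
       [  0.        ,   0.        ,   1.        ]]), 'position': array([ 365.53692183,   -7.73279082, 1114.18092388]), 'rotation': array([ 0.17118346, -0.02618446, -1.57659608])}
{'t': 0.1, 'qpos': array([ 1.05681416e+00,  3.26882940e-01, -1.93494875e-01,  1.05197308e+00,
        2.32478318e-05,  1.43658688e+00]), 'joint_velocities': array([ 0.00040423, -0.00084212,  0.00303175,  0.00126438,  0.00027608,
       -0.0005642 ]), 'effort': array([ 4.71131771e-04, -4.44240010e+01,  2.63038749e+01,  7.88530422e-03,
       -1.38120749e-04,  8.38369630e-06]), 'tcp_pos': array([203.62190957, 510.36373735, 230.56877382]), 'orientation': array([-3.14005518e+00, -2.31050388e-04,  2.76181973e+00]), 'contact_force': array([0.11441599, 0.47144235, 0.37626789]), 'wrist_torque': array([ 0.02663119,  0.03991531, -0.01530485]), 'gripper_force': 0.0, 'opening': 1.0017850869264002}
```

View pics/scene0.png

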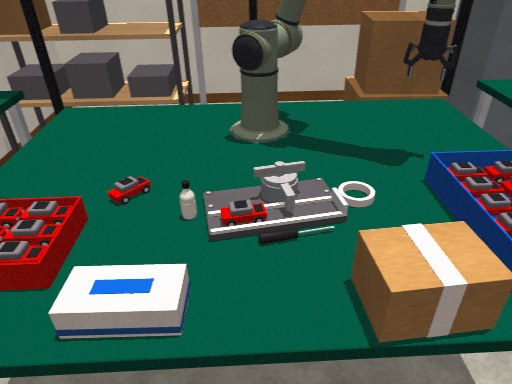

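View pics/top0.png

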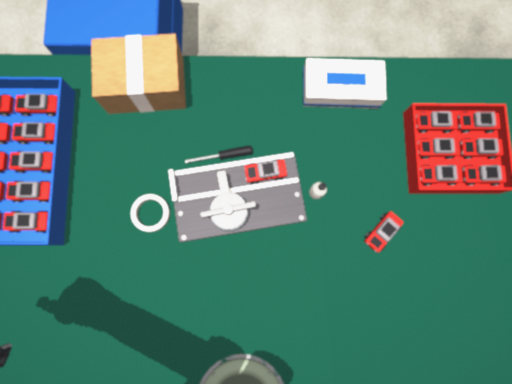

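The scene view shows the fixture around px (275,205), with the keeper across the track at (288,195) and the car at (243,211). In the top view the fixture centre is about (237,197), the knob (228,211), the wings (202,211)–(256,207), the keeper toe (222,178), the car (266,170) and the end stop (172,185).

```bash
cat >util.py <<'E'
from bench import bot, solve_ik, imaging
import cv2, numpy as np
from scipy.spatial.transform import Rotation as Rot
def ray(n,px,z):
    m=imaging.camera_model(n);K=m["K"];R=Rot.from_euler("xyz",m["rotation"]).as_matrix()
    px=np.atleast_2d(np.asarray(px,float));d=np.c_[(px[:,0]-K[0,2])/K[0,0],-(px[:,1]-K[1,2])/K[1,1],-np.ones(len(px))]@R.T
    c=m["position"];return c+d*((z-c[2])/d[:,2])[:,None]
def proj(n,P):
    m=imaging.camera_model(n);K=m["K"];R=Rot.from_euler("xyz",m["rotation"]).as_matrix()
    q=(np.atleast_2d(P)-m["position"])@R;return np.c_[K[0,0]*q[:,0]/-q[:,2]+K[0,2],K[1,1]*-q[:,1]/-q[:,2]+K[1,2]]
E
cat >m.py <<'E'
from util import *
im=cv2.imread("pics/top0.png");hsv=cv2.cvtColor(im,cv2.COLOR_BGR2HSV)
roi=np.zeros(im.shape[:2],np.uint8);roi[145:245,160:312]=1
dark=((hsv[...,1]<90)&(hsv[...,2]<130)).astype(np.uint8)*roi
nog=((hsv[...,1]<110)).astype(np.uint8)*roi
for nm,m in(("dark",dark),("nongreen",nog)):
    m=cv2.morphologyEx(m,cv2.MORPH_OPEN,np.ones((3,3)))
    c=max(cv2.findContours(m,0,2)[0],key=cv2.contourArea)
    r=cv2.minAreaRect(c);b=cv2.boxPoints(r);w=ray("top",b,20)[:,:2]
    print(nm,b.round(1).tolist(),w.round(1).tolist(),[np.linalg.norm(w[i]-w[(i+1)%4]).round(1) for i in range(4)])
red=(((hsv[...,0]<8)|(hsv[...,0]>172))&(hsv[...,1]>150)).astype(np.uint8)*roi
c=max(cv2.findContours(red,0,2)[0],key=cv2.contourArea);print("car",cv2.minAreaRect(c),ray("top",cv2.boxPoints(cv2.minAreaRect(c)),45).round(1).tolist())
br=((hsv[...,2]>190)&(hsv[...,1]<60)).astype(np.uint8)*roi
n,l,s,ce=cv2.connectedComponentsWithStats(br)
for i in range(1,n):print(s[i],ce[i].round(1))
cv2.imwrite("pics/crop.png",cv2.resize(im[145:245,160:312],None,fx=5.2,fy=5.2,interpolation=cv2.INTER_CUBIC))
E
python3 m.py
```

```text
dark [[217.89999389648438, 150.6999969482422], [250.6999969482422, 145.1999969482422], [252.10000610351562, 153.3000030517578], [219.3000030517578, 158.8000030517578]] [[657.5, 65.1], [673.3, -26.2], [650.0, -29.9], [634.3, 61.1]] [np.float64(92.7), np.float64(23.6), np.float64(92.3), np.float64(23.5)]
nongreen [[165.60000610351562, 168.60000610351562], [295.0, 147.0], [307.3999938964844, 221.3000030517578], [178.0, 242.8000030517578]] [[606.5, 208.4], [668.4, -150.4], [460.0, -179.4], [403.6, 169.1]] [np.float64(364.1), np.float64(210.4), np.float64(353.1), np.float64(206.7)]
car ((265.4926452636719, 170.57516479492188), (17.256105422973633, 39.861236572265625), 81.57302856445312) [[611.0, -8.8, 45.0], [627.3, -116.1, 45.0], [579.9, -122.1, 45.0], [564.0, -15.5, 45.0]]
[ 168  152  131   78 3033] [229.  190.3]
[185 155  33   8  69] [200.7 158.1]
[272 174   1   1   1] [272. 174.]
[245 178   1   2   2] [245.  178.5]
[294 192   6   5  24] [296.7 193.9]
[160 197   9  31 163] [163.7 211.8]
[178 211   5   6  24] [180.  213.1]
[299 215   5   5  23] [301.  217.2]
[181 235   6   5  27] [183.4 237.1]
```

View pics/crop.png

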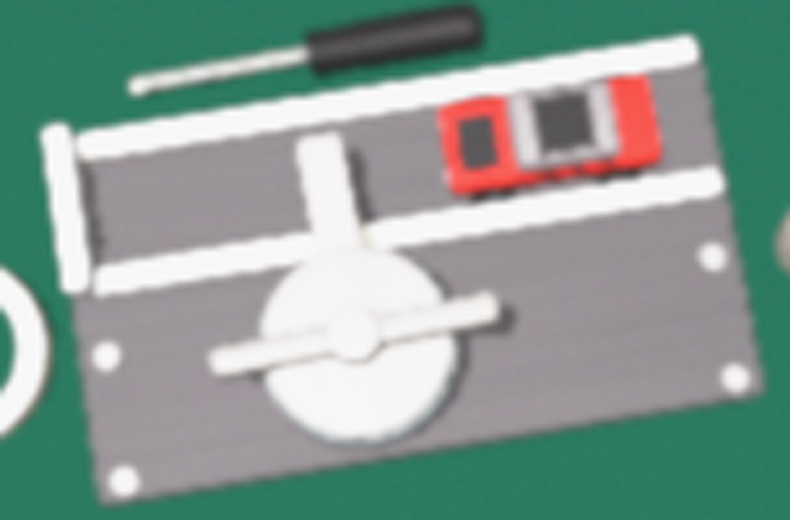

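The crop shows everything clearly. Plate corners are at crop px (103,503) and (764,390), wing tips at (210,360) and (498,305), the boss at (357,334), and the stop's inner top edge from (72,125) to (92,290). The car spans x 438–662.

```bash
cat >m2.py <<'E'
from util import *
def C(p,z): 
    p=(np.atleast_2d(p)+.5)/5.2-.5+[160,145]; return ray("top",p,z)[:,:2]
ba=C([[103,503],[764,390],[722,172]],20); stop=C([[73,124],[93,290]],55); boss=C([[357,334]],116)[0]
wing=C([[212,360],[497,305]],112); r1=C([[85,160],[698,63]],30); r2=C([[100,270],[715,170]],30); cap=C([[362,345]],84.5)[0]
ang=lambda a,b:np.arctan2(*(a-b)[::-1])
print("plate",ba.round(1).tolist(),np.linalg.norm(ba[0]-ba[1]))
a=[ang(ba[0],ba[1]),ang(r1[0],r1[1]),ang(r2[0],r2[1])];print("y-dir angles",a,"wing",ang(wing[0],wing[1]),np.linalg.norm(wing[0]-wing[1]),"mid",wing.mean(0),"boss",boss,"cap",cap)
yaw=np.mean(a)-np.pi/2;c,s=np.cos(yaw),np.sin(yaw);R=np.array([[c,-s],[s,c]])
print("yaw",yaw,"rail gap",(R.T@(r2.mean(0)-r1.mean(0))).round(1),"stop",(R.T@(stop[1]-stop[0])).round(1))
for n,w,l in[("bl",ba[0],(-105,175)),("br",ba[1],(-105,-175)),("rails",(r1.mean(0)+r2.mean(0))/2,(45,None)),("stop",stop.mean(0),(45,160)),("boss",boss,(-50,30)),("cap",cap,(-50,30)),("wingmid",wing.mean(0),(-50,30))]:
    l=np.array([np.nan if v is None else v for v in l]);print(n,((R.T@w)-l).round(1))
print("car in R", (R.T@C([[438,150],[662,115]],30).T).round(1).tolist())
E
python3 m2.py
```

```text
plate [[407.6, 165.4], [464.6, -177.2], [580.7, -157.9]] 347.31415478238756
y-dir angles [np.float64(1.7355520372860151), np.float64(1.7317960860113664), np.float64(1.733271962237619)] wing 1.7603493540691626 138.59536134907037 mid [484.511347    32.82917699] boss [483.26174255  31.74530321] cap [481.53434957  30.5075622 ]
yaw 0.1627437017167701 rail gap [-58.7   1. ] stop [-86.8   1.6]
bl [534.  -77.8]
br [534.7 -75.1]
rails [531.8   nan]
stop [532.  -78.5]
boss [532. -77.]
cap [530.1 -77.9]
wingmid [533.4 -76.1]
car in R [[581.7, 581.2], [-102.5, -222.6]]
```

```bash
cat >>util.py <<'E'
YAW=0.1627;c,s=np.cos(YAW),np.sin(YAW);RF=np.array([[c,-s],[s,c]]);O=RF@[532.3,-77.2]
W=lambda x,y:O+RF@[x,y]
AX=W(-50,30);SIDE=1;FLIP=0
def kp(th,z=88,r=58):
    a=YAW+th+np.pi/2
    return [*(AX+SIDE*r*np.array([np.cos(a),np.sin(a)])),z],[np.pi,0,(a+FLIP+np.pi)%(2*np.pi)-np.pi]
def f():
    st=bot.get_state();return round(st["t"],2),st["contact_force"].round(1),st["wrist_torque"].round(2),round(st["gripper_force"],1),st["tcp_pos"].round(1)
def turn(a,b,speed=40,thr=None,step=.2):
    for t in np.linspace(a,b,max(2,int(np.ceil(abs(b-a)/step))+1))[1:]:
        if bot.movel(*kp(t),max_speed=speed,threshold=thr): return t
    return None
E
python3 - <<'E'
import util; from util import *
print(AX)
for S in(1,-1):
  for F in(0,np.pi):
    util.SIDE=S;util.FLIP=F
    for th in(-.2,.03,.8,1.7):
        q=solve_ik(*kp(th)); print(S,F,th,None if q is None else np.round(q,2))
E
```

```text
[483.57612177  31.54781221]
1 0 -0.2 [ 0.03  0.38 -0.53  0.66  0.    1.64]
1 0 0.03 [ 0.03  0.36 -0.57  0.65  0.    1.41]
1 0 0.8 [-0.02  0.29 -0.66  0.61  0.    0.59]
1 0 1.7 [-0.14  0.27 -0.69  0.6   0.   -0.43]
1 3.141592653589793 -0.2 [ 0.03  0.38 -0.53  0.66  0.   -1.5 ]
1 3.141592653589793 0.03 [ 0.03  0.36 -0.57  0.65  0.   -1.73]
1 3.141592653589793 0.8 [-0.02  0.29 -0.66  0.61  0.   -2.55]
1 3.141592653589793 1.7 [-0.14  0.27 -0.69  0.6   0.    2.71]
-1 0 -0.2 [-0.21  0.36 -0.56  0.65  0.    1.4 ]
-1 0 0.03 [-0.2   0.38 -0.53  0.66  0.    1.18]
-1 0 0.8 [-0.14  0.43 -0.44  0.7   0.    0.47]
-1 0 1.7 [-0.05  0.45 -0.41  0.71  0.   -0.34]
-1 3.141592653589793 -0.2 [-0.21  0.36 -0.56  0.65  0.   -1.74]
-1 3.141592653589793 0.03 [-0.2   0.38 -0.53  0.66  0.   -1.96]
-1 3.141592653589793 0.8 [-0.14  0.43 -0.44  0.7   0.   -2.68]
-1 3.141592653589793 1.7 [-0.05  0.45 -0.41  0.71  0.    2.8 ]
```

```bash
python3 - <<'E'
from util import *
th=.027
bot.grip(.6,25)
bot.move_ptp(*kp(th,z=170)); print(f())
print(bot.movel(kp(th)[0],max_speed=80,threshold=8),f())
bot.grip(0,25); print(f(),bot.get_state()["opening"])
print(turn(th,.2,40,25),f()); bot.dwell(.35); print(f())
cv2.imwrite("pics/p1.png",imaging.capture("top"))
print(turn(.2,-.19,40,25),f()); bot.dwell(.35); print(f())
cv2.imwrite("pics/p2.png",imaging.capture("top"))
a,b=[cv2.resize(cv2.imread(f"pics/p{i}.png")[150:250,170:270],None,fx=4,fy=4,interpolation=2) for i in(1,2)]
cv2.imwrite("pics/p12.png",np.hstack([a,b]))
E
```

```text
(2.37, array([-0.6,  0.2, -0.4]), array([-0.  ,  0.01,  0.01]), 0.0, array([472.7,  89.2, 170.1]))
False (3.54, array([ 0.4, -0. , -0.8]), array([-0.02,  0.04, -0.05]), 0.0, array([473.1,  88.5,  88.4]))
(3.96, array([-0.4,  0.4,  2.8]), array([0.01, 0.13, 0.16]), 28.9, array([473. ,  88.6,  88.4])) 0.16036222378093007
None (4.36, array([0.7, 0.8, 3.7]), array([-0.02, -0.07,  0.27]), 29.3, array([463.6,  85.8,  88.4]))
(4.71, array([0.4, 0.3, 6.2]), array([-0.05, -0.13,  0.27]), 29.4, array([463.6,  85.8,  88.4]))
None (5.62, array([0.3, 0.4, 5.9]), array([ 0.05, -0.04, -0.22]), 29.1, array([485.8,  89.6,  88.4]))
(5.97, array([-0.2,  0.6,  6.3]), array([ 0.1 , -0.01, -0.23]), 29.1, array([485.7,  89.6,  88.4]))
```

View pics/p12.png

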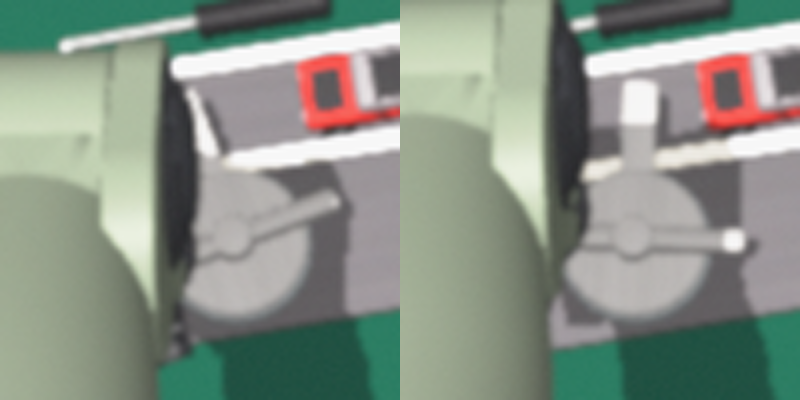

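Left (+0.2) the wing runs from boss (233,236) to tip (338,200), and right (−0.19) from (233,236) to (343,240). The knob follows the grip and only the drag torque (~0.25 N m) shows, with no stop hit.

```bash
python3 - <<'E'
from util import *
for b,t in(((233,236),(338,200)),((233,236),(343,240))):
    P=lambda p,z:ray("top",(np.array(p)+.5)/4-.5+[170,150],z)[0,:2]
    d=P(b,116)-P(t,112);print("theta",np.arctan2(d[1],d[0])-np.pi/2-YAW)
cur=-.19
for k in range(6):
    nx=.2 if cur<0 else -.19
    h=turn(cur,nx,40,25);cur=nx;bot.dwell(.35);print(k+3,h,f())
h=turn(cur,.2,40,25);bot.dwell(.35);print(h,f())
E
```

```text
theta 0.1751513978752866
theta -0.19515662324998656
3 None (7.24, array([0.6, 0.5, 7.3]), array([ 0.03, -0.13,  0.3 ]), 29.7, array([463.7,  85.8,  88.3]))
4 None (8.46, array([0.9, 0.5, 6.6]), array([ 0.02, -0.06, -0.23]), 29.2, array([485.9,  89.6,  88.4]))
5 None (9.68, array([ 0.1, -0.6,  7.5]), array([ 0.01, -0.12,  0.27]), 29.7, array([463.7,  85.9,  88.4]))
6 None (10.89, array([ 1.1, -0.1,  7. ]), array([ 0.1 , -0.12, -0.24]), 29.3, array([485.9,  89.6,  88.3]))
7 None (12.11, array([ 0.1, -0.3,  8.4]), array([ 0.02, -0.17,  0.29]), 29.8, array([463.7,  85.9,  88.3]))
8 None (13.32, array([1. , 0.2, 7.1]), array([ 0.05, -0.04, -0.22]), 29.3, array([485.8,  89.6,  88.4]))
None (14.54, array([ 0.9, -1. ,  7.5]), array([ 0.04, -0.21,  0.31]), 29.8, array([463.7,  85.9,  88.3]))
```

```bash
python3 - <<'E'
from util import *
prev=.2
for t in [.26,.3,.34]:
    h=bot.movel(*kp(t),max_speed=40,threshold=15);s=f();print(t,h,s)
    if h or abs(s[2][2])>.6: raise SystemExit("stuck")
h=turn(.34,1.6,60,20);print(h,f())
if h is None:
  for t in (1.64,1.67,1.70,1.72):
    h=bot.movel(*kp(t),max_speed=30,threshold=12);s=f();print(t,h,s)
    if h or abs(s[2][2])>.6: break
E
```

```text
0.26 False (14.79, array([1.9, 0.9, 6.8]), array([ 0.03, -0.26,  0.34]), 29.8, array([460.6,  84.5,  88.4]))
0.3 False (15.04, array([0.7, 1.2, 6. ]), array([ 0.06, -0.31,  0.33]), 29.6, array([458.6,  83.6,  88.4]))
0.34 False (15.29, array([2.1, 0.1, 6.1]), array([ 0.09, -0.31,  0.31]), 29.6, array([456.6,  82.5,  88.4]))
None (17.62, array([6.1, 4.7, 2.2]), array([ 0.99, -1.27,  0.46]), 31.0, array([428.8,  21.8,  88.4]))
1.64 False (17.88, array([7.1, 6.4, 4.2]), array([ 1.06, -1.23,  0.4 ]), 29.8, array([429.3,  19.7,  88.4]))
1.67 False (18.12, array([6.4, 6.4, 3.8]), array([ 1.14, -1.22,  0.31]), 29.4, array([429.7,  18.2,  88.3]))
1.7 False (18.38, array([6.3, 7.9, 4.3]), array([ 1.44, -1.16,  0.02]), 28.9, array([430. ,  17. ,  88.3]))
1.72 False (18.62, array([ 5.7, 12.4,  5.3]), array([ 2.21, -1.07, -0.73]), 31.9, array([430. ,  16.9,  88.3]))
```

```bash
cat >>util.py <<'E'
def pp(y,z=38,x=46,tilt=np.radians(20),sg=1):
    yl=sg*np.array([np.cos(tilt),0,-np.sin(tilt)]);zl=np.array([-np.sin(tilt),0,-np.cos(tilt)])
    M=Rot.from_euler("z",YAW)*Rot.from_matrix(np.c_[np.cross(yl,zl),yl,zl])
    return [*W(x,y),z],M.as_euler("xyz").tolist()
E
python3 - <<'E'
from util import *
bot.movel(*kp(1.70),max_speed=30); print(f())
bot.grip(.6); p=bot.get_state()["tcp_pos"]; print(f())
bot.movel([p[0],p[1],190],max_speed=150); print(f())
a,b=imaging.capture("scene"),imaging.capture("top")
cv2.imwrite("pics/r.png",np.hstack([cv2.resize(a[150:250,180:355],None,fx=2.25,fy=2.25,interpolation=2),cv2.resize(b[145:245,160:335],None,fx=2.25,fy=2.25,interpolation=2)]))
im=cv2.imread("pics/top0.png")
L=lambda p,z:(RF.T@(ray("top",p,z)[0,:2]-O)).round(1)
t=lambda p:(np.array(p)+.5)/5.2-.5+[160,145]
print("tail z~40",L(t([660,130]),40),"nose",L(t([440,150]),40),"bottle top",L([322,185],105),"bot",L([317,193],20))
for sg in(1,-1):
  for y,z in((-165,150),(-165,38),(40,38)):
    q=solve_ik(*pp(y,z,sg=sg));print(sg,y,None if q is None else np.round(q,2))
E
```

```text
(18.88, array([6. , 8.4, 4. ]), array([ 1.4 , -1.26,  0.03]), 28.8, array([430. ,  17. ,  88.3]))
(19.32, array([1.4, 0.2, 0.1]), array([ 0.  , -0.  ,  0.02]), 0.0, array([427.3,  14.8,  87.6]))
(20.16, array([-0.4, -0.1, -1.2]), array([0.06, 0.  , 0.  ]), 0.0, array([426.8,  14.8, 189.4]))
tail z~40 [  39.1 -141.4] nose [ 47.2 -26. ] bottle top [ -27.9 -214.4] bot [ -35.4 -215.3]
1 -165 [-0.28  0.8   0.34  1.43 -0.15  1.15]
1 -165 [-0.28  0.89  0.23  1.23 -0.15  1.15]
1 40 [ 0.    0.83  0.09  1.18 -0.06  1.42]
-1 -165 [-0.28  0.8   0.34  1.43 -0.15 -1.99]
-1 -165 [-0.28  0.89  0.23  1.23 -0.15 -1.99]
-1 40 [ 0.    0.83  0.09  1.18 -0.06 -1.72]
```

View pics/r.png

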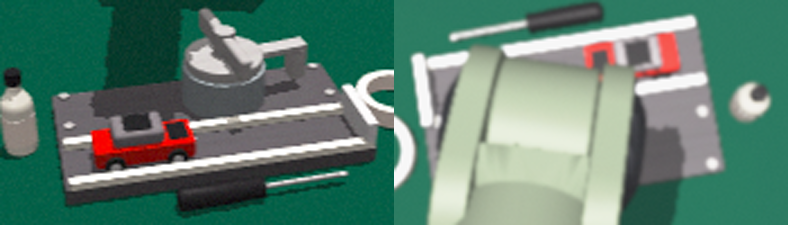

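The scene crop shows the knob open with the keeper swung toward the end stop at (300,50). The car is untouched at (143,137), the track is clear, and the bottle is well off to the side.

```bash
python3 - <<'E'
from util import *
bot.move_ptp(*pp(-170,150)); bot.grip(0); print(f())
print(bot.movel(pp(-170)[0],max_speed=100,threshold=8),f())
print(bot.movel(pp(25)[0],max_speed=60,threshold=12),f())
print(bot.movel(pp(50)[0],max_speed=15,threshold=6),f())
y=(RF.T@(bot.get_state()["tcp_pos"][:2]-O))[1];print("local y",y)
cv2.imwrite("pics/s.png",cv2.resize(imaging.capture("scene")[130:250,180:380],None,fx=4,fy=4,interpolation=2))
E
```

```text
(22.2, array([ 0. , -0.2, -0. ]), array([ 0.06, -0.36,  0.01]), 0.0, array([ 610.7, -150.2,  150.1]))
False (23.47, array([ 0.9,  0.2, -0.7]), array([ 0.08, -0.34,  0.05]), 0.0, array([ 611.3, -150.4,   38.8]))
False (26.87, array([ 0.9, -0.4, -1. ]), array([-0.03, -0.39,  0.04]), 0.2, array([579.1,  42.1,  38. ]))
True (27.95, array([0.5, 0.1, 0.2]), array([-0.06, -0.38, -0.  ]), 0.3, array([576.3,  57.5,  37.7]))
local y 40.60719662908987
```

View pics/s.png

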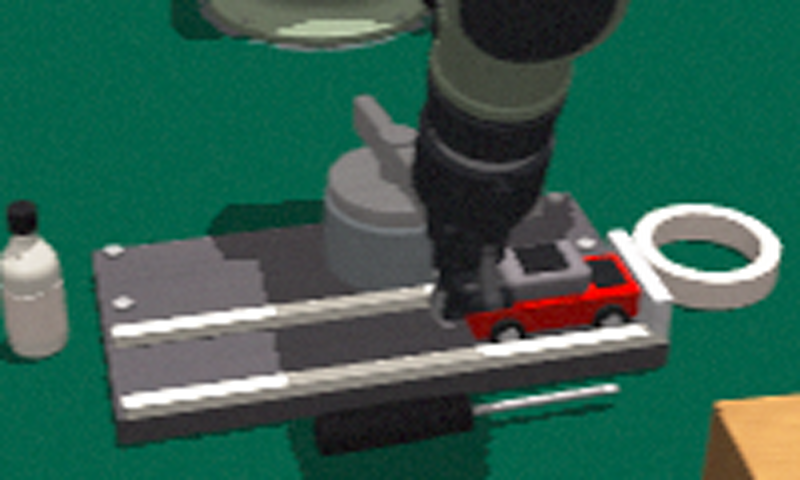

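The car stands with its nose at the stop, around (640,280). I'll press once more to confirm, then back off.

```bash
python3 - <<'E'
from util import *
ly=lambda:(RF.T@(bot.get_state()["tcp_pos"][:2]-O))[1]
for k in range(2):
    print(bot.movel(pp(46)[0],max_speed=5,threshold=5),ly(),f())
bot.movel(pp(15)[0],max_speed=60); bot.movel(pp(-30)[0],max_speed=120); bot.movel(pp(-30,180)[0],max_speed=150)
bot.move_ptp([250,-350,250],[np.pi,0,0.5]); bot.dwell(.3); print(f())
a,b=imaging.capture("scene"),imaging.capture("top")
cv2.imwrite("pics/e.png",np.vstack([cv2.resize(i,None,fx=3.2,fy=3.2,interpolation=2) for i in(a[155:245,190:390],b[145:240,120:320])]))
cv2.imwrite("pics/top_e.png",b)
E
```

```text
True 40.56836225590967 (28.52, array([ 0. ,  0.4, -0.3]), array([-0.  , -0.34,  0.07]), 0.2, array([575.5,  57.4,  36.9]))
True 40.449045197753776 (29.08, array([0.2, 0.1, 0.8]), array([-0.07, -0.37,  0.03]), 0.2, array([575.1,  57.2,  36.4]))
(33.36, array([-0.1, -0.4,  0.2]), array([-0.01,  0.03, -0.04]), 0.0, array([ 250.4, -349.9,  249.9]))
```

View pics/e.png

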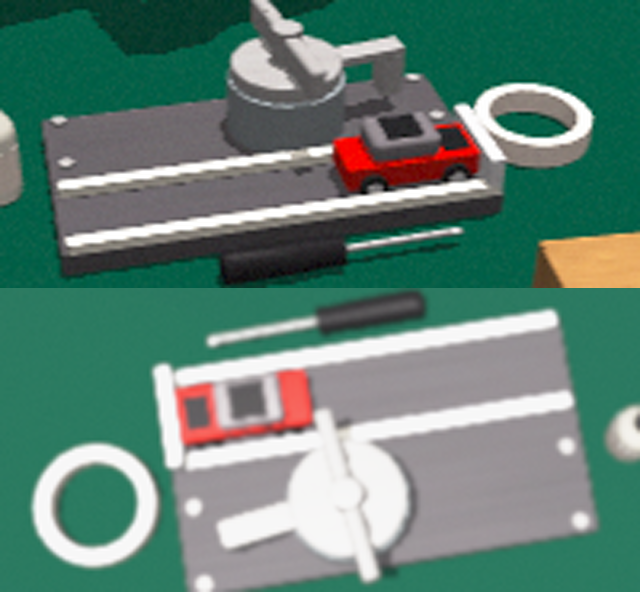

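The top view shows the car's nose at (178,415) touching the stop face, and the keeper swung clear at (225,535). The other objects are in place. I'll check the numbers before signing off.

```bash
python3 - <<'E'
from util import *
P=lambda p,z:ray("top",(np.array(p)+.5-[0,304-16])/3.2-.5+[120,145],z)[0,:2]
a,b=P((323,413),112),P((371,578),112);d=b-a;print("theta",np.arctan2(d[1],d[0])-np.pi/2-YAW+2*np.pi,np.linalg.norm(d))
for p in((178,415),(310,398)):print((RF.T@(P(p,42)-O)).round(1))
E
```

```text
theta 1.694298424800155 134.58337342083382
[ 47.4 161.3]
[43.8 50.2]
```

```bash
python3 -c "
from bench import bot
print(bot.sign_off())"
```

```text
the job is handed in; nothing more can be done
None
```

The job is handed in: after nine short strokes the knob came free and is open to its stop (measured 1.69 rad), the car's nose is against the end stop, and the other things looked untouched; the robot's clock read about 33 s of the 67 s allowed.

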